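# Hold the spring-return thermometer arm over a seated culture dish

## Robot

A 6-joint arm with a two-finger parallel gripper is mounted at the origin on a cart in front of the work surface, level with it; the furniture and walls round the work are solid. World frame = base frame: x ahead of the robot, y to its left, z up, the work surface at z = 0. Lengths are in m, angles in rad, forces in N, time in s.
With the tool pointing down it reaches from about 0.25 to 0.725 m from the base axis. Payload 9.7 kg.
Tool frame: the origin (TCP) lies midway between the tips of the shut fingers; the grasp point (between the pads) lies r.tcp_to_grasp behind it (r.tcp_to_grasp is the distance from the TCP to the grasp point, in m); z points along the fingers, x is the direction in which the jaws open and shut, and the axes are right-handed (so a half turn about z gives the same grasp; the last joint's range is limited). The gripper opens to 85 mm and grips with 20 to 120 N. Pads are 22 mm wide; open, the fingers measure 114 mm over their backs; the gripper's body (76 mm by 85 mm) begins 54 mm behind the grasp point. The pads swing forward as they close: fully open they stand 13 mm farther back than shut.
Start: joints at [1.259, 0.087, 0.176, 1.66, 0, 1.571], TCP at [0.169, 0.523, 0.196] pointing down, gripper open.
Joint ranges: [-3.13, 3.13], [-0.85, 1.81], [-1.15, 1.24], [-2.2, 2.28], [-1.44, 1.52], [-3.14, 3.14]. Speed limits (rad/s): [2.22, 2.22, 2.57, 3.14, 3.14, 3.14].

## Interface

Orientations are given as a 3x3 rotation matrix whose columns are the frame's x, y, z axes.
In Python, from plant import telemetry, cams, finish_job, r gives the robot as it stands.
- The arm moves only by the shell command python3 -m creep 'ROWS' [FORCE]. ROWS is JSON, a list of rows, each a list of 7 numbers: the shift along the tool's x, y, z normalised to -1 to 1, where 1 is 75 mm, then the turn, a rotation vector about the tool's x, y, z normalised to -1 to 1, where 1 is 90 degrees, then the closure, from -1 (fully open) to 1 (shut). In form: [[x, y, z, rx, ry, rz, gripper], ...]. A call has 1 to 20 rows; each row shifts and turns the commanded pose from where the row before left it, along the tool's axes as they then stand; what a row does not reach is not made up. A row lasts 1/8 s, in which the tool goes at most 62.5 mm and 10.7 degrees, less where a joint would pass 70% of its speed; a pose out of reach is approached as far as the arm can. A call with a number of a shift or a turn outside -1 to 1 is refused whole. A call with a gripper value outside its range is refused whole. The fingers move at their own pace and stop on an object; FORCE is the grip in N (left out, the last holds). Time passes only in rows, so rows that do not move let the fingers close. It gives the time, the measured TCP pose, the force and the opening at its end, in the units of the state.
- telemetry.sense(): the state, without advancing time (a new reading comes with each control period).
- cams.snapshot(name): name is "side" or "top"; returns (picture, depth): 384x512x3 uint8, red, green, blue; 384x512 float32, m along the optical axis (not along the pixel's ray), 0 where there is no reading.
- cams.camera_model(name): a dict with "K" (3x3 intrinsics, pixels), "xyz" and "rotation" of the camera in the world. Camera axes: x right, y up, looking along -z (the intrinsics and any distortion apply to the point x, -y, -z); pixel columns grow to the right and rows downward; lengths in m; the calibration is good to about 2 mm. A picture is of the moment at which its call begins. camera_model takes no time and is no camera call.
- finish_job(): hands the job in, once; it reports no verdict.
The state is a dict: "t": time; "joint_pos": joint angles; "joint_velocities": joint speeds; "joint_efforts": joint torques, N m; "tcp_pos": TCP position; "tcp_rot": TCP orientation; "contact_force": force on the tool from outside, world axes, zero at the start; "torque": the same for the moment, N m; "grip_width": finger opening in m.
Only numpy, scipy, OpenCV 4.12 (cv2) and the standard library are available. Lean on these libraries where they do the work, as an engineer would, in place of code of your own. Each camera call takes 0.05 s, during which the arm holds its last target.

## Task

Take the temperature of the small open culture dish with the pale green filling: keeping it level, carry it onto the blue seat of the thermometer stand so that it sits flat between the four corner guards, and let go of it. Then take the stand's spring-loaded swing arm by its red grip post and swing it forward over the dish until it is wound fully against its stop. Finish while still holding it steady there with the fingers, since it springs back when released, and leave the stopper, the tally counter and the marker where they are.

Things in the scene. Friction and masses are not known exactly. Their poses are not given: they have to be found in the camera images.
- dish: open round petri dish with pale green filling, 60 mm across the rim, 15 mm high, about 50 g, loose on the worktop; fingers meet its wall at 56 mm diameter and only in the lower 12 mm, so grip it low. Origin at the centre of its underside, z up. The two wide 90 mm dishes stacked behind are not it.
- stand: thermometer stand, fixed: aluminium base plate 170 x 110 x 8 mm (own x by y), origin at the centre of its underside, z up. At x = +55 mm, y = 0 a grey post (26 mm diameter) carries the white swing arm (20 mm wide, top 91 mm above the worktop); at x = -40 mm, y = 0 is the blue seat. The stop is a small dark finger at the post's top, on its +y side.
- seat (a point): centre of the blue seat's top, 14 mm above the worktop: a round pedestal, 52 mm diameter, 6 mm above the plate. Four curved blue guards round it (65 mm across inside, 75 mm outside, tops 4 mm above the seat) stand on the diagonals of the stand's axes; between them, in its x and y directions, are gaps 32 mm wide for fingers.
- pivot (a point): point on the vertical hinge axis of the swing arm, at the mid thickness of the arm (86 mm above the worktop).
- grip_post (a point): point on the axis of the red upright grip post at the free end of the swing arm, 116 mm above the worktop, 145 mm from the hinge axis. The post is a round bar 16 mm in diameter, from a 22 mm collar on the arm (91 to 96 mm above the worktop) up to 138 mm; take it from above.
- probe (a point): lower end of the black infrared probe (28 mm diameter, from 53 to 99 mm above the worktop) on the swing arm, 95 mm from the hinge axis; it looks straight down, and at the stop it stands right over the centre of the seat.
- swing_arm (a joint): angle of the swing arm about its vertical hinge, rad: 0 at rest, where the spring keeps it (arm out on the stand's -y side, to the right); grows clockwise seen from above; 1.20 at the stop, where the arm points along the stand's -x, over the seat. It takes about 3 N at the grip post to start and 8 N at the stop, and springs back when let go.
- stopper: brown rubber stopper, 24 mm diameter, 24 mm high, loose; origin at the centre of its underside. A bystander.
- clicker: white round tally counter, 43 mm diameter, 26 mm high, loose; origin at the centre of its underside. A bystander.
- marker: white marker pen with red cap, 135 mm long, 14 mm thick, lying loose; origin under its middle. A bystander.

How it is judged:
On the way, in this order (a step that is already met when the one before it is completed fails the run):
1. the dish sits flat on the blue seat and has been let go (horizontal distance between dish and seat below 0.006 m and z of dish in the frame of seat below 0.002 m and angle between dish's own z axis and vertical below 0.035 rad and contact force between the fingers and dish below 0.05 N and linear speed of dish below 0.02 m/s), for 0.2 s.
2. the swing arm is held by the fingers at its stop (value of joint swing_arm above 1.15 rad and contact force between the fingers and stand above 3 N), for 0.2 s.
At the end, for the whole second after the job is handed in: The fingers hold the swing arm steady (under 0.1 rad/s) within 0.05 rad of its stop with over 3 N; the dish, untouched, sits on the seat: centre within 6 mm of the seat's, under 2 mm above its floor, tilt under 0.035 rad, probe within 12 mm of above its centre (all of step 2 and velocity of joint swing_arm between -0.1 and 0.1 rad/s and horizontal distance between dish and seat below 0.006 m and z of dish in the frame of seat below 0.002 m and angle between dish's own z axis and vertical below 0.035 rad and contact force between anything else and dish above 0.05 N and contact force between the fingers and dish below 0.05 N and horizontal distance between probe and dish below 0.012 m); the arm keeps its last pose, push and grip.
It fails at once if the dish is tipped more than 0.5 rad (angle between dish's own z axis and vertical above 0.5 rad).
It fails at once if the stopper, the tally counter or the marker is moved more than 20 mm (distance of any of stopper, clicker, marker from where it was at the start of the episode above 0.02 m).
It also fails if it takes over 56 s, if anything falls off the work surface, if the arm or the gripper's body presses on something with over 40 N, if the wrist force passes 120 N, or if a joint passes its speed limit or range.

## Working session

There is one attempt and no reset: what is moved stays moved. The work goes in short steps, Python scripts to look and compute and a shell command to move; the robot and the scene stay as the last step left them, time stands still between calls to the robot, and variables do not carry over. Pictures are saved under pics/ and viewed, and the job is handed in when it is done.

```bash
ls; mkdir -p pics; python3 - <<'E'
from plant import telemetry, cams, r
import cv2,numpy as np
s=telemetry.sense(); print(s['t'],s['tcp_pos'],s['tcp_rot'],s['grip_width'],r.tcp_to_grasp)
for n in('top','side'):
    p,d=cams.snapshot(n); cv2.imwrite(f'pics/{n}0.png',p[:,:,::-1]); np.savez(f'pics/{n}0.npz',p=p,d=d)
    m=cams.camera_model(n); print(n,m)
E
```

```text
pics
0.0 [0.16864334 0.52320645 0.19538986] [[ 3.06761066e-01  9.51786466e-01 -4.14171347e-04]
 [ 9.51785600e-01 -3.06761345e-01 -1.28409020e-03]
 [-1.34923143e-03 -2.93445839e-07 -9.99999090e-01]] 0.08505080989001669 0.0187
top {'K': array([[356.62639654,   0.        , 248.37505669],
       [  0.        , 356.62639654, 190.35150794],
       [  0.        ,   0.        ,   1.        ]]), 'xyz': array([ 0.33364868, -0.08240023,  0.99099577]), 'rotation': array([[-0.19172381,  0.96003016, -0.20392174],
       [-0.98143846, -0.1884967 ,  0.03532046],
       [-0.00452987,  0.20690841,  0.97834983]])}
side {'K': array([[349.78527425,   0.        , 257.42091637],
       [  0.        , 349.78527425, 186.8202141 ],
       [  0.        ,   0.        ,   1.        ]]), 'xyz': array([ 0.09603293, -0.8902536 ,  0.85232696]), 'rotation': array([[ 0.88364959,  0.31939886, -0.34226858],
       [-0.46790192,  0.57881379, -0.66786405],
       [-0.01520524,  0.75030592,  0.6609159 ]])}
```

View pics/top0.png

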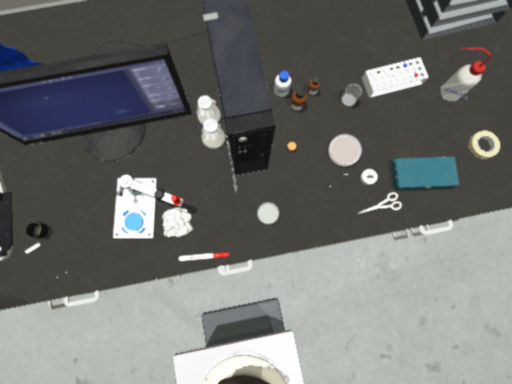

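View pics/side0.png

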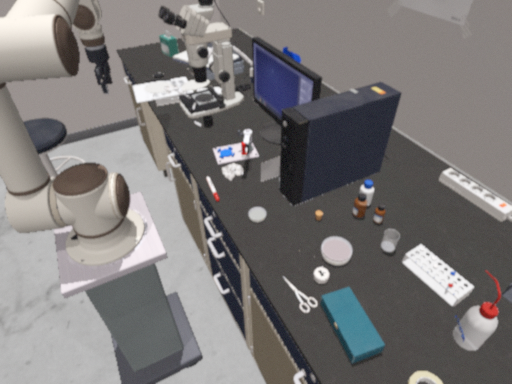

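```bash
cat > h.py <<'E'
import numpy as np,cv2
from plant import cams
def pts(n,d):
    m=cams.camera_model(n);K=m['K'];h,w=d.shape
    u,v=np.meshgrid(np.arange(w),np.arange(h))
    c=np.stack([(u-K[0,2])/K[0,0]*d,-(v-K[1,2])/K[1,1]*d,-d],-1)
    return c@m['rotation'].T+m['xyz']
def px2w(n,u,v,z):
    m=cams.camera_model(n);K=m['K']
    c=m['rotation']@np.array([(u-K[0,2])/K[0,0],-(v-K[1,2])/K[1,1],-1]); t=(z-m['xyz'][2])/c[2]
    return m['xyz']+t*c
def w2px(n,p):
    m=cams.camera_model(n);K=m['K'];c=m['rotation'].T@(np.array(p)-m['xyz'])
    return K[0,0]*c[0]/-c[2]+K[0,2],K[1,1]*-c[1]/-c[2]+K[1,2]
E
python3 - <<'E'
from h import *
for n,(x,y,w,h) in dict(top=(90,150,210,125),side=(185,110,160,120)).items():
    p=np.load(f'pics/{n}0.npz')['p'][y:y+h,x:x+w,::-1]
    f=min(800/w,600/h); cv2.imwrite(f'pics/{n}0c.png',cv2.resize(p,None,fx=f,fy=f,interpolation=cv2.INTER_CUBIC)); print(n,f)
z=np.load('pics/top0.npz');P=pts('top',z['d']);p=z['p'].astype(int)
for c in [(268,213),(134,221),(125,182),(178,200),(148,190),(345,150),(250,150),(214,15),(236,170),(178,222),(188,100),(210,135),(225,190)]: print(c,P[c[1],c[0]].round(3),p[c[1],c[0]])
E
```

```text
top 3.8095238095238093
side 5.0
(268, 213) [ 0.464 -0.159  0.012] [221 226 215]
(134, 221) [0.513 0.207 0.016] [120 208 254]
(125, 182) [0.601 0.192 0.102] [249 251 250]
(178, 200) [0.526 0.063 0.116] [107  23  19]
(148, 190) [0.572 0.139 0.092] [254 254 254]
(345, 150) [ 0.597 -0.408  0.026] [221 208 200]
(250, 150) [ 0.586 -0.132  0.217] [18 18 17]
(214, 15) [ 0.853 -0.107  0.335] [190 194 185]
(236, 170) [ 0.588 -0.094  0.066] [24 23 23]
(178, 222) [0.485 0.087 0.028] [240 239 231]
(188, 100) [ 0.848  0.007 -0.   ] [74 74 70]
(210, 135) [ 0.697 -0.042  0.07 ] [213 213 202]
(225, 190) [ 0.554 -0.053  0.001] [70 69 64]
```

```bash
python3 - <<'E'
from h import *
# stats
z=np.load('pics/top0.npz');P=pts('top',z['d']);p=z['p'].astype(int);R,G,B=p[...,0],p[...,1],p[...,2]
def rep(name,m):
    n,l,s,c=cv2.connectedComponentsWithStats(m.astype('uint8'))
    for i in range(1,n):
        if s[i,4]>15:
            q=P[l==i]; print(name,s[i],c[i].round(1),np.median(q,0).round(4),q.min(0).round(3),q.max(0).round(3))
win=np.zeros(R.shape,bool);win[150:275,90:300]=1
rep('blue',win&(B>R+60)&(B>120))
rep('red',win&(R>G+70))
w2=np.zeros(R.shape,bool);w2[195:235,250:290]=1
rep('dish',w2&(G>110))
w3=np.zeros(R.shape,bool);w3[170:245,105:160]=1
rep('plate',w3&(R>150)&(P[...,2]<.02)|w3&(B>R+60))
E
```

```text
blue [125 213  18  18 257] [133.3 221.3] [0.5125 0.2097 0.014 ] [ 0.334 -0.082  0.01 ] [0.538 0.235 0.991]
red [171 195  10  11  74] [175.8 199.7] [0.5255 0.0676 0.1226] [ 0.334 -0.082 -0.001] [0.567 0.093 0.991]
red [214 252  15   6  78] [220.8 254.4] [ 0.3782 -0.0098  0.0112] [ 0.371 -0.031 -0.002] [0.387 0.009 0.016]
dish [257 202  22  23 394] [267.7 212.7] [ 0.4648 -0.1579  0.0148] [ 0.334 -0.188 -0.004] [ 0.498 -0.082  0.991]
plate [117 175   8  16  44] [118.6 182.5] [0.6335 0.2406 0.0065] [ 0.611  0.224 -0.006] [0.654 0.247 0.012]
plate [134 178  23  11 152] [147.1 181.4] [0.6199 0.1566 0.0082] [0.596 0.134 0.002] [0.636 0.196 0.019]
plate [ 113  189   43   50 1800] [133.8 216. ] [0.5273 0.208  0.0086] [ 0.334 -0.082 -0.005] [0.61  0.275 0.991]
```

View pics/top0c.png

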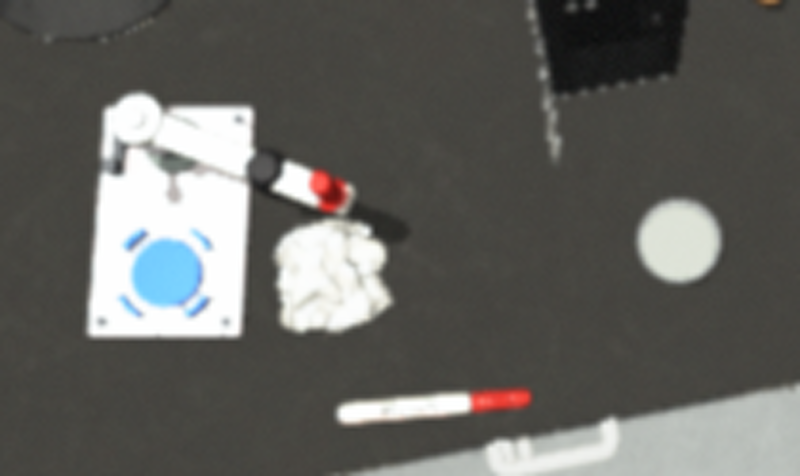

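View pics/side0c.png

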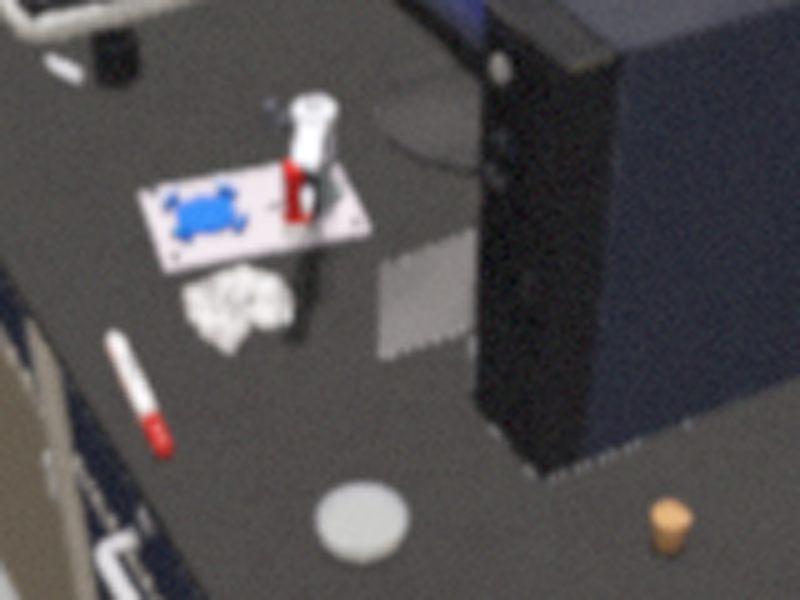

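```bash
cat > m.py <<'E'
from h import *
def comp(n,m,z,box):
    w=np.zeros(m.shape,bool);x0,y0,x1,y1=box;w[y0:y1,x0:x1]=1
    k,l,s,c=cv2.connectedComponentsWithStats((m&w).astype('uint8')); i=1+s[1:,4].argmax()
    mm=(l==i).astype('uint8');co=max(cv2.findContours(mm,0,1)[0],key=len)
    h=cv2.convexHull(co);M=cv2.moments(h);return (M['m10']/M['m00'],M['m01']/M['m00']),px2w(n,M['m10']/M['m00'],M['m01']/M['m00'],z),h
E
python3 - <<'E'
from m import *
for n,bd,bs in (('top',(245,190,300,240),(115,205,155,240)),('side',(240,200,275,230),(215,145,238,162))):
    p=np.load(f'pics/{n}0.npz')['p'].astype(int);R,G,B=p[...,0],p[...,1],p[...,2]
    print(n,'dish',comp(n,G>120,.0145,bd)[:2]); 
    m=(B>R+50)&(B>120)
    if n=='top': m=cv2.morphologyEx(m.astype('uint8'),cv2.MORPH_OPEN,np.ones((5,5)))>0
    print(n,'seat',comp(n,m,.014,bs)[:2])
    m=cv2.inRange(p.astype('uint8'),(0,0,0),(255,255,255))
    if n=='top': pl=(R>170)|((B>R+50)&(B>120)); c,_,hh=comp(n,pl,.008,(105,190,160,245))
    else: pl=(R>150)|((B>R+50)&(B>120)); c,_,hh=comp(n,pl,.008,(205,140,262,167))
    W=np.array([px2w(n,*q[0],.008)[:2] for q in hh],'float32'); 
    print('plate rect',cv2.minAreaRect(W), [w.round(3).tolist() for w in W[cv2.approxPolyDP(hh,3,True)[:,0,:].shape[0]*0:0]])
    print(cv2.boxPoints(cv2.minAreaRect(W)).round(3))
    red=(R>G+60)&(R>90)
    b=(165,190,190,215) if n=='top' else (238,138,250,156)
    c,_,hh=comp(n,red,.116,b); print('post',c,hh[:,0].min(0),hh[:,0].max(0))
m='side'; 
z=np.load('pics/top0.npz');P=pts('top',z['d'])
q=P[170:270,95:300].reshape(-1,3)
def rng(lo,hi,xr,yr):
    s=q[(q[:,2]>lo)&(q[:,2]<hi)&(q[:,0]>xr[0])&(q[:,0]<xr[1])&(q[:,1]>yr[0])&(q[:,1]<yr[1])]; print(len(s),np.median(s,0),s.min(0),s.max(0))
rng(.095,.11,(.57,.65),(.16,.23)); rng(.12,.145,(.48,.56),(.03,.1)); rng(.015,.08,(.43,.54),(.05,.14))
P2=pts('side',np.load('pics/side0.npz')['d']); print(P2[155:182:5,262:281:4].round(3).tolist())
E
```

```text
top dish ((267.66803278688525, 212.67531876138432), array([ 0.46507749, -0.15785276,  0.0145    ]))
top seat ((133.38055555555556, 221.125), array([0.51328717, 0.20970428, 0.014     ]))
plate rect ((0.5358712673187256, 0.20570586621761322), (0.1127098947763443, 0.13201719522476196), 78.85926055908203) []
[[0.46  0.163]
 [0.59  0.138]
 [0.612 0.248]
 [0.482 0.274]]
post (175.5820895522388, 199.69651741293532) [171 195] [180 205]
side dish ((256.8750957854406, 213.68122605363985), array([ 0.46493052, -0.16246189,  0.0145    ]))
side seat ((225.5, 152.0), array([0.51663648, 0.2108885 , 0.014     ]))
plate rect ((0.5521377325057983, 0.20891349017620087), (0.13359451293945312, 0.16419075429439545), 78.47821044921875) []
[[0.458 0.16 ]
 [0.619 0.127]
 [0.646 0.258]
 [0.485 0.291]]
post (243.43071161048687, 148.12734082397003) [241 142] [246 154]
81 [0.60314877 0.19183131 0.09654113] [0.57372844 0.17737346 0.09501634] [0.6215198  0.21666964 0.10315099]
38 [0.52784327 0.06807421 0.13701117] [0.52114466 0.0624253  0.1252822 ] [0.5355807  0.07579383 0.14118116]
413 [0.49012619 0.09086236 0.02054144] [0.45332301 0.05348098 0.01507119] [0.52594837 0.12819208 0.03235157]
[[[0.646, 0.136, 0.001], [0.661, 0.129, 0.0], [0.675, 0.121, 0.0], [0.689, 0.112, 0.001], [0.703, 0.103, 0.001]], [[0.628, 0.103, 0.003], [0.641, 0.092, 0.006], [0.557, -0.085, 0.153], [0.572, -0.086, 0.148], [0.588, -0.086, 0.143]], [[0.528, -0.084, 0.143], [0.543, -0.084, 0.137], [0.557, -0.087, 0.134], [0.572, -0.087, 0.128], [0.59, -0.084, 0.119]], [[0.529, -0.082, 0.12], [0.543, -0.084, 0.115], [0.558, -0.085, 0.11], [0.573, -0.085, 0.105], [0.588, -0.087, 0.1]], [[0.528, -0.084, 0.1], [0.543, -0.084, 0.094], [0.556, -0.089, 0.092], [0.573, -0.087, 0.084], [0.64, -0.003, -0.003]], [[0.527, -0.084, 0.078], [0.583, -0.011, 0.001], [0.595, -0.021, 0.004], [0.609, -0.028, 0.003], [0.622, -0.034, 0.002]]]
```

```bash
python3 -m creep '[[0,0,0,0,0,-0.071,-1],[-0.3,0.21,0,0,0,0,-1],[-0.56,0.39,0,0,0,0,-1],[-0.56,0.39,0,0,0,0,-1],[-0.56,0.39,0,0,0,0,-1],[-0.56,0.39,0,0,0,0,-1],[-0.56,0.39,0,0,0,0,-1],[-0.56,0.39,0,0,0,0,-1],[-0.56,0.39,0,0,0,0,-1],[-0.56,0.39,0,0,0,0,-1],[-0.56,0.39,0,0,0,0,-1],[-0.56,0.39,0,0,0,0,-1],[-0.56,0.39,0,0,0,0,-1],[-0.56,0.39,0,0,0,0,-1],[-0.56,0.39,0,0,0,0,-1],[-0.56,0.39,0.4,0,0,0,-1],[0,0,0.4,0,0,0,-1],[0,0,0,0,0,0,-1],[0,0,0,0,0,0,-1]]' 30
cat > s.py <<'E'
import sys,numpy as np
from plant import telemetry
s=telemetry.sense();np.set_printoptions(suppress=True,precision=4)
R=np.array(s['tcp_rot']);p=np.array(s['tcp_pos'])
print('t',s['t'],'p',p,'yaw',np.degrees(np.arctan2(R[1,0],R[0,0])),'z',R[:,2],'q',np.array(s['joint_pos']),'F',s['contact_force'],'w',s['grip_width'])
if len(sys.argv)>3: print('rows need',R.T@(np.array(sys.argv[1:4],float)-p)/.075)
E
python3 s.py .465 -.158 -.001
```

```text
t: 2.48
tcp_pos: [0.4642, -0.1591, 0.1373]
tcp_rot: [[0.198, 0.98, 0.001], [0.98, -0.198, -0.0], [-0.0, 0.001, -1.0]]
contact_force: [0.1, 0.1, -0.1]
grip_width: 0.0856
t 2.475 p [ 0.4642 -0.1591  0.1373] yaw 78.55900795370182 z [ 0.0009 -0.0002 -1.    ] q [-0.3302 -0.0698 -0.0956  1.5441  0.0001 -0.1305] F [ 0.0508  0.0812 -0.1371] w 0.0856037026390703
rows need [0.0165 0.0061 1.8436]
```

```bash
python3 -m creep '[[0.016,0.006,0.4,0,0,0,-1],[0,0,0.4,0,0,0,-1],[0,0,0.4,0,0,0,-1],[0,0,0.3,0,0,0,-1],[0,0,0.15,0,0,0,-1],[0,0,0,0,0,0,-1]]'
python3 s.py .465 -.158 -.001; python3 - <<'E'
from h import *
p,d=cams.snapshot('side'); p=p[170:260,190:310,::-1];cv2.imwrite('pics/s1.png',cv2.resize(p,None,fx=6,fy=6,interpolation=2))
E
```

```text
t: 3.22
tcp_pos: [0.465, -0.1581, 0.013]
tcp_rot: [[0.198, 0.98, 0.001], [0.98, -0.198, -0.0], [-0.0, 0.001, -1.0]]
contact_force: [0.6, -0.1, -0.2]
grip_width: 0.0854
t 3.225 p [ 0.465  -0.1581  0.013 ] yaw 78.56139386692138 z [ 0.0006 -0.0002 -1.    ] q [-0.3277 -0.0454 -0.3126  1.303  -0.     -0.1281] F [ 0.6439 -0.1048 -0.1673] w 0.0853753903456256
rows need [ 0.0011 -0.0001  0.1869]
```

View pics/s1.png

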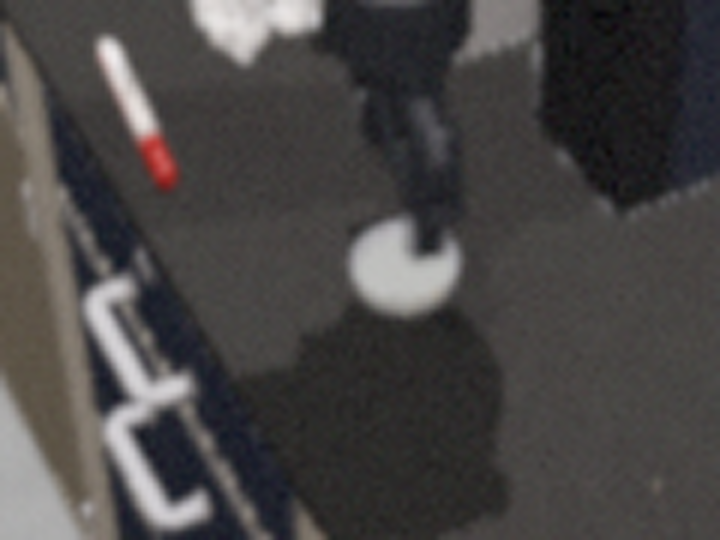

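```bash
python3 - <<'E'
from h import *
for z in(0.01,.026):
  for o in(-.0427,-.057):
    u,v=w2px('side',(.465+.199*o,-.158+.98*o,z));print(z,o,(u-190)*6,(v-170)*6)
E
```

```text
0.01 -0.0427 419.7781727027 316.5551788598289
0.01 -0.057 427.42004896036633 335.26631115695136
0.026 -0.0427 419.4692320116043 296.2877229802672
0.026 -0.057 427.18039284223323 314.9885285363079
```

```bash
python3 - <<'E'
from h import *
np.set_printoptions(suppress=True,precision=3,linewidth=150)
for n in('side','top'):
    p,d=cams.snapshot(n);P=pts(n,d)
    if n=='side':
        for v in range(190,226,3): print(v,[tuple(P[v,u].round(3)) for u in (250,256,259,262,265)])
        p=p[150:240,210:330,::-1]
    else: p=p[170:250,215:320,::-1]
    p=np.clip(p.astype(float)*1.6+20,0,255).astype('uint8')
    cv2.imwrite(f'pics/{n}2.png',cv2.resize(p,None,fx=6,fy=6,interpolation=2))
E
```

```text
190 [(np.float64(0.465), np.float64(-0.116), np.float64(0.084)), (np.float64(0.45), np.float64(-0.189), np.float64(0.148)), (np.float64(0.454), np.float64(-0.202), np.float64(0.156)), (np.float64(0.455), np.float64(-0.219), np.float64(0.169)), (np.float64(0.464), np.float64(-0.22), np.float64(0.166))]
193 [(np.float64(0.465), np.float64(-0.115), np.float64(0.07)), (np.float64(0.516), np.float64(-0.059), np.float64(0.002)), (np.float64(0.444), np.float64(-0.221), np.float64(0.164)), (np.float64(0.453), np.float64(-0.222), np.float64(0.16)), (np.float64(0.459), np.float64(-0.23), np.float64(0.164))]
196 [(np.float64(0.49), np.float64(-0.061), np.float64(0.001)), (np.float64(0.447), np.float64(-0.196), np.float64(0.13)), (np.float64(0.442), np.float64(-0.225), np.float64(0.156)), (np.float64(0.451), np.float64(-0.226), np.float64(0.153)), (np.float64(0.458), np.float64(-0.231), np.float64(0.153))]
199 [(np.float64(0.483), np.float64(-0.075), np.float64(0.001)), (np.float64(0.5), np.float64(-0.088), np.float64(0.004)), (np.float64(0.442), np.float64(-0.224), np.float64(0.144)), (np.float
[... 1844 characters left out ...]
64(-0.184), np.float64(0.014)), (np.float64(0.484), np.float64(-0.185), np.float64(0.009))]
220 [(np.float64(0.438), np.float64(-0.164), np.float64(-0.001)), (np.float64(0.452), np.float64(-0.181), np.float64(0.008)), (np.float64(0.46), np.float64(-0.187), np.float64(0.01)), (np.float64(0.469), np.float64(-0.191), np.float64(0.009)), (np.float64(0.483), np.float64(-0.187), np.float64(-0.003))]
223 [(np.float64(0.431), np.float64(-0.178), np.float64(0.002)), (np.float64(0.448), np.float64(-0.188), np.float64(0.002)), (np.float64(0.457), np.float64(-0.191), np.float64(0.0)), (np.float64(0.466), np.float64(-0.195), np.float64(-0.001)), (np.float64(0.474), np.float64(-0.203), np.float64(0.003))]
```

View pics/side2.png

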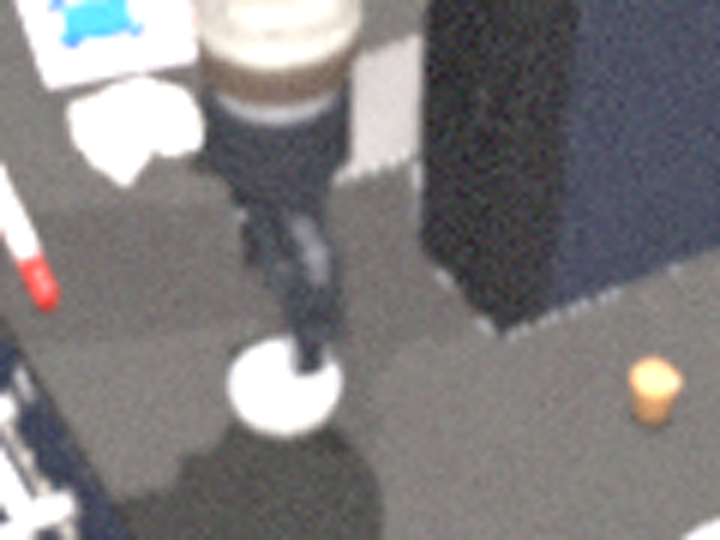

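View pics/top2.png

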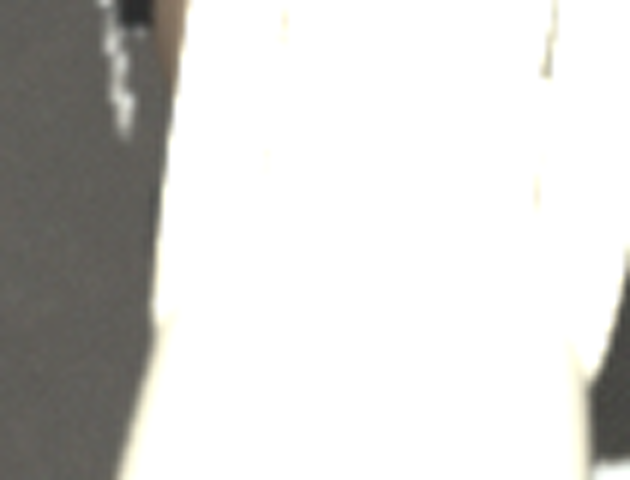

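```bash
python3 - <<'E'
from h import *
from plant import telemetry,r
print([a for a in dir(r) if a[0]!='_'])
s=telemetry.sense();R=np.array(s['tcp_rot']);p0=np.array(s['tcp_pos']);print(s['t'],p0)
p,d=cams.snapshot('side');P=pts('side',d)
t=(P-p0)@R
m=(abs(t[...,0])<.12)&(abs(t[...,1])<.1)&(P[...,2]>.03)&(d>0)
for lo in np.arange(.03,.30,.01):
    q=t[m&(P[...,2]>=lo)&(P[...,2]<lo+.01)]
    if len(q): print(round(lo,3),len(q),'x',q[:,0].min().round(3),q[:,0].max().round(3),'y',q[:,1].min().round(3),q[:,1].max().round(3))
E
```

```text
['MotionError', 'tcp_to_grasp']
3.375 [ 0.4655167  -0.15848651  0.01372171]
0.06 9 x -0.053 0.044 y -0.009 0.011
0.07 24 x -0.057 0.09 y -0.009 0.094
0.08 46 x -0.058 0.094 y -0.009 0.099
0.09 26 x -0.06 0.095 y -0.008 0.099
0.1 30 x -0.055 0.096 y -0.012 0.099
0.11 55 x -0.075 0.096 y -0.012 0.099
0.12 53 x -0.075 0.095 y -0.015 0.099
0.13 46 x -0.074 0.095 y -0.015 0.098
0.14 68 x -0.073 0.096 y -0.018 0.099
0.15 74 x -0.072 0.097 y -0.018 0.099
0.16 70 x -0.07 -0.015 y -0.016 0.013
0.17 17 x -0.039 -0.032 y -0.011 0.01
0.18 58 x -0.039 0.0 y -0.035 0.033
0.19 64 x -0.041 0.001 y -0.036 0.033
0.2 65 x -0.04 -0.002 y -0.036 0.034
0.21 65 x -0.039 -0.001 y -0.036 0.033
0.22 107 x -0.039 0.012 y -0.035 0.037
0.23 19 x -0.04 -0.024 y -0.025 0.024
0.24 68 x -0.042 -0.004 y -0.037 0.038
0.25 80 x -0.043 0.001 y -0.038 0.036
0.26 66 x -0.043 0.002 y -0.039 0.035
0.27 96 x -0.046 0.004 y -0.038 0.037
0.28 56 x -0.043 -0.008 y -0.038 0.039
0.29 130 x -0.044 -0.002 y -0.045 0.034
```

```bash
python3 - <<'E'
from h import *
d=np.load('pics/side0.npz')['d'];P=pts('side',d)
p0=np.array([0.1686,.5232,.1954]);t=P-p0
m=(np.hypot(t[...,0],t[...,1])<.1)&(P[...,2]>.05)&(d>0)
for lo in np.arange(.1,.4,.01):
    q=t[m&(P[...,2]>=lo)&(P[...,2]<lo+.01)]
    if len(q): print(round(lo,3),len(q),'x',q[:,0].min().round(3),q[:,0].max().round(3),'y',q[:,1].min().round(3),q[:,1].max().round(3))
E
python3 -m creep '[[0,0,0.09,0,0,0,-1],[0,0,0.09,0,0,0,-1],[0,0,0,0,0,0,-1]]'; python3 s.py .465 -.158 -.001
```

```text
0.24 12 x -0.019 0.023 y -0.05 0.045
0.25 26 x -0.021 0.028 y -0.057 0.043
0.26 31 x -0.022 0.028 y -0.057 0.049
0.27 25 x -0.022 0.026 y -0.059 0.044
0.28 20 x -0.02 0.029 y -0.06 0.051
0.29 32 x -0.03 0.036 y -0.076 0.06
0.3 32 x -0.031 0.036 y -0.077 0.068
0.31 41 x -0.03 0.033 y -0.077 0.058
0.32 43 x -0.029 0.035 y -0.074 0.058
0.33 57 x -0.029 0.034 y -0.07 0.056
0.34 50 x -0.029 0.023 y -0.07 0.011
0.35 24 x -0.023 0.01 y -0.066 -0.016
0.36 52 x -0.032 0.04 y -0.041 -0.005
0.37 60 x -0.034 0.04 y -0.043 0.0
0.38 66 x -0.034 0.039 y -0.042 -0.007
0.39 60 x -0.034 0.038 y -0.042 -0.005
0.4 85 x -0.034 0.04 y -0.044 0.013
t: 3.8
tcp_pos: [0.4641, -0.1582, -0.002]
tcp_rot: [[0.199, 0.98, -0.001], [0.98, -0.199, 0.0], [0.0, -0.001, -1.0]]
contact_force: [-0.6, -1.2, 0.3]
grip_width: 0.0855
t 3.8 p [ 0.4641 -0.1582 -0.002 ] yaw 78.52393096867095 z [-0.0013  0.0004 -1.    ] q [-0.3285 -0.0373 -0.3343  1.2752 -0.     -0.1282] F [-0.6039 -1.1655  0.3255] w 0.08545929351451738
rows need [ 0.0047  0.0111 -0.0136]
```

```bash
python3 -m creep '[[0,0,0,0,0,0,-0.5],[0,0,0,0,0,0,-0.3],[0,0,0,0,0,0,-0.3]]' 20;python3 -m creep '[[0,0,0,0,0,0,0],[0,0,0,0,0,0,0],[0,0,0,0,0,0,0],[0,0,0,0,0,0,0]]' 20;  python3 - <<'E'
from h import *
p,d=cams.snapshot('side'); p=p[170:260,190:310,::-1];p=np.clip(p.astype(float)*1.6+20,0,255).astype('uint8');cv2.imwrite('pics/s3.png',cv2.resize(p,None,fx=6,fy=6,interpolation=2))
E
```

```text
t: 4.18
tcp_pos: [0.4648, -0.1584, -0.001]
tcp_rot: [[0.199, 0.98, 0.0], [0.98, -0.199, -0.0], [-0.0, 0.0, -1.0]]
contact_force: [0.1, -1.1, 0.2]
grip_width: 0.0552
t: 4.68
tcp_pos: [0.4647, -0.1583, -0.0012]
tcp_rot: [[0.199, 0.98, -0.0], [0.98, -0.199, -0.0], [-0.0, -0.0, -1.0]]
contact_force: [-0.7, -0.5, -0.1]
grip_width: 0.0425
```

View pics/s3.png

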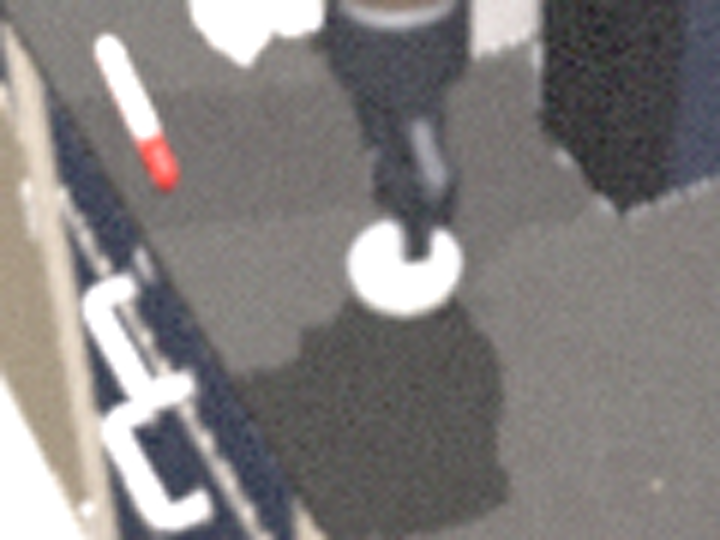

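```bash
python3 - <<'E'
from h import *
from plant import telemetry
s=telemetry.sense();R=np.array(s['tcp_rot']);p0=np.array(s['tcp_pos'])
p,d=cams.snapshot('side');P=pts('side',d);t=(P-p0)@R
for v in range(196,216): print(v,[(t[v,u]*1000).round(0).astype(int).tolist()+[int(p[v,u].sum())] for u in (256,258,259,260,262)])
# predicted pixel of the tip for offset candidates
for dz in (.03,.035,.04,.045,.05): print(dz,np.round(w2px('side',p0+R@np.array([-.0213,0,-dz])),1),np.round(w2px('side',p0+R@np.array([-.035,0,-dz])),1))
E
```

```text
196 [[-19, -5, -111, 100], [93, 33, -1, 112], [-45, -2, -134, 183], [-54, -2, -141, 237], [-57, 3, -143, 251]]
197 [[-15, -3, -102, 79], [-24, 0, -110, 107], [-45, -2, -129, 158], [-56, -2, -139, 223], [-59, 3, -140, 253]]
198 [[-25, -7, -109, 109], [-59, -10, -140, 119], [-61, -7, -141, 146], [-62, -4, -140, 197], [-65, 1, -142, 265]]
199 [[-29, -8, -108, 125], [-62, -11, -139, 139], [-64, -8, -140, 142], [-66, -5, -141, 186], [-68, 0, -141, 259]]
200 [[-28, -7, -103, 132], [-65, -11, -137, 121], [-67, -9, -138, 145], [-66, -6, -137, 164], [-68, 0, -137, 237]]
201 [[-29, -8, -100, 123], [-61, -10, -129, 98], [-64, -8, -131, 111], [-68, -6, -134, 140], [-67, 0, -132, 195]]
202 [[-29, -8, -96, 130], [-58, -10, -123, 95], [-66, -9, -129, 109], [-66, -5, -128, 105], [-64, 1, -125, 172]]
203 [[-31, -8, -93, 109], [-59, -10, -119, 95], [-62, -8, -122, 92], [-63, -5, -121, 110], [-61, 2, -117, 125]]
204 [[-33, -9, -90, 115], [-60, -10, -116, 85], [-65, -8, -120, 100], [-60, -4, -114, 87], [-58, 3, -110, 108]]
205 [[-36, -10, -89, 119], [-59, -10, -110, 97], [-58, -7, -109, 110], [-61, -4, 
[... 579 characters left out ...]
211 [[-27, -8, -53, 381], [-36, -4, -61, 151], [-34, 0, -58, 122], [-36, 3, -58, 115], [-27, 12, -47, 413]]
212 [[-26, -8, -48, 384], [-34, -3, -54, 153], [-32, 1, -51, 118], [-35, 3, -53, 158], [-28, 12, -44, 436]]
213 [[-27, -8, -44, 427], [-35, -4, -51, 251], [-32, 0, -47, 276], [-34, 3, -47, 311], [-7, 18, -16, 482]]
214 [[-4, -2, -15, 504], [-8, 4, -17, 427], [-7, 7, -15, 455], [-9, 10, -16, 486], [-10, 17, -16, 542]]
215 [[-10, -4, -17, 548], [-15, 2, -20, 530], [-12, 6, -15, 546], [-16, 8, -19, 555], [-18, 15, -19, 567]]
0.03 [258.  214.3] [259.2 217.2]
0.035 [258.  213.2] [259.2 216.1]
0.04 [257.9 212.2] [259.2 215.1]
0.045 [257.9 211.1] [259.1 214. ]
0.05 [257.9 210. ] [259.1 212.9]
```

```bash
python3 -m creep '[[0,0,0,0,0,0,-0.6],[0,0,0,0,0,0,-0.6],[0,0,0,0,0,0,-0.6],[0,0,0.2,0,0,0,-0.6],[0,0,0.2,0,0,0,-0.6],[0,0,0,0,0,0,-0.6]]' 20;python3 s.py .465 -.158 -.048;  python3 - <<'E'
from h import *
p,d=cams.snapshot('side'); p=p[170:260,190:310,::-1];p=np.clip(p.astype(float)*1.3+20,0,255).astype('uint8');cv2.imwrite('pics/s4.png',cv2.resize(p,None,fx=6,fy=6,interpolation=2))
E
```

```text
t: 5.52
tcp_pos: [0.4633, -0.1578, -0.0332]
tcp_rot: [[0.199, 0.98, -0.003], [0.98, -0.199, 0.001], [0.0, -0.003, -1.0]]
contact_force: [0.6, -0.5, 0.8]
grip_width: 0.0687
t 5.525 p [ 0.4633 -0.1578 -0.0332] yaw 78.52594374829096 z [-0.0032  0.0011 -1.    ] q [-0.3283 -0.0175 -0.377   1.2146  0.     -0.1281] F [ 0.6197 -0.5268  0.7761] w 0.06871239601096596
rows need [0.0022 0.0235 0.1969]
```

View pics/s4.png

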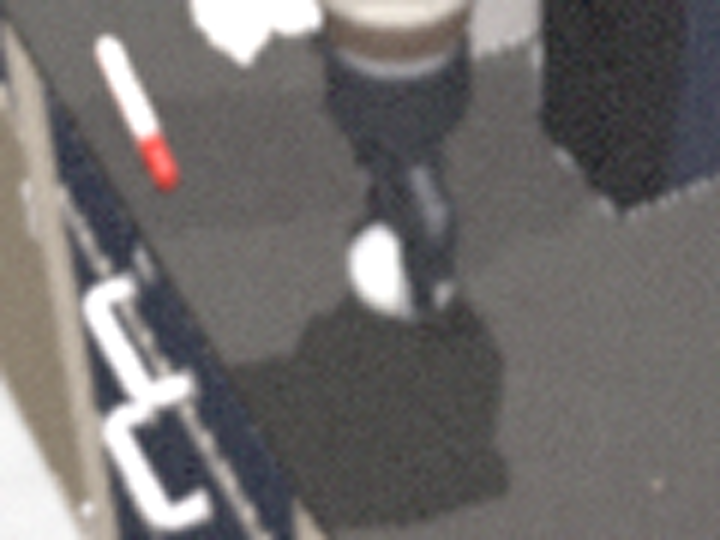

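```bash
python3 -m creep '[[0,0.01,0.06,0,0,0,-0.6],[0,0,0.06,0,0,0,-0.6],[0,0,0,0,0,0,-0.6],[0,0,0,0,0,0,-0.6]]' ;python3 s.py .465 -.158 -.048; python3 -m creep '[[0,0,0.02,0,0,0,-0.6],[0,0,0,0,0,0,-0.6]]' ; python3 -m creep '[[0,0,0.02,0,0,0,-0.6],[0,0,0,0,0,0,-0.6]]' 
```

```text
t: 6.08
tcp_pos: [0.4655, -0.1585, -0.04]
tcp_rot: [[0.199, 0.98, 0.0], [0.98, -0.199, -0.0], [0.0, 0.0, -1.0]]
contact_force: [-0.1, 0.7, 0.7]
grip_width: 0.0683
t 6.075 p [ 0.4655 -0.1585 -0.04  ] yaw 78.5249278456375 z [ 0.0002 -0.     -1.    ] q [-0.3282 -0.0108 -0.3841  1.1973  0.     -0.1279] F [-0.0883  0.6991  0.6558] w 0.0682964070721446
rows need [ 0.0051 -0.0084  0.1064]
t: 6.32
tcp_pos: [0.4654, -0.1585, -0.0417]
tcp_rot: [[0.199, 0.98, -0.0], [0.98, -0.199, -0.0], [-0.0, -0.0, -1.0]]
contact_force: [-0.6, -0.0, -0.0]
grip_width: 0.0683
t: 6.58
tcp_pos: [0.4656, -0.1585, -0.0424]
tcp_rot: [[0.199, 0.98, 0.001], [0.98, -0.199, -0.0], [-0.0, 0.001, -1.0]]
contact_force: [-4.0, 1.3, 6.6]
grip_width: 0.0684
```

```bash
python3 -m creep '[[0,0,-0.073,0,0,0,-0.6],[0,0,0,0,0,0,-0.4],[0,0,0,0,0,0,-0.3],[0,0,0,0,0,0,-0.1],[0,0,0,0,0,0,0.0],[0,0,0,0,0,0,0]]' 25 ;python3 s.py; python3 - <<'E'
from h import *
p,d=cams.snapshot('side'); p=p[170:260,190:310,::-1];p=np.clip(p.astype(float)*1.3+20,0,255).astype('uint8');cv2.imwrite('pics/s5.png',cv2.resize(p,None,fx=6,fy=6,interpolation=2))
E
```

```text
t: 7.32
tcp_pos: [0.4655, -0.1585, -0.0375]
tcp_rot: [[0.199, 0.98, 0.0], [0.98, -0.199, -0.0], [-0.0, 0.0, -1.0]]
contact_force: [-2.2, 0.2, 4.8]
grip_width: 0.054
t 7.325 p [ 0.4655 -0.1585 -0.0375] yaw 78.52863364915909 z [ 0.0002 -0.0001 -1.    ] q [-0.3282 -0.0128 -0.3809  1.2025 -0.     -0.1279] F [-2.1579  0.2183  4.7693] w 0.05395136157426836
```

View pics/s5.png

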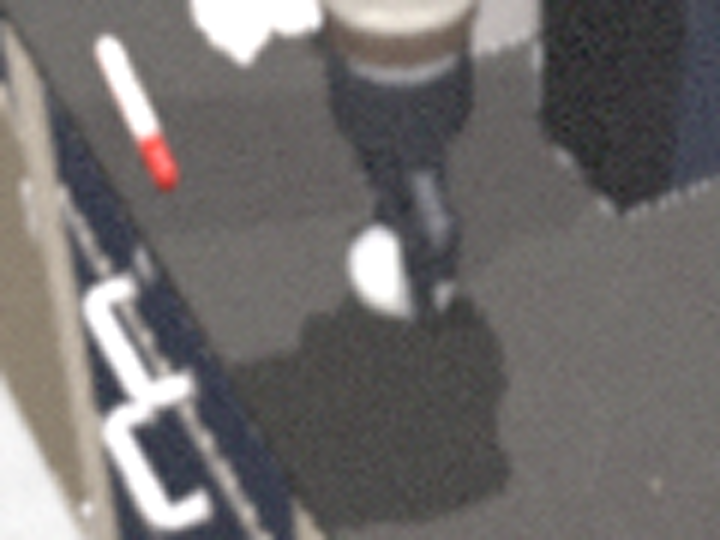

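```bash
python3 -m creep '[[0,0,-0.05,0,0,0,0],[0,0,-0.2,0,0,0,0],[0,0,-0.3,0,0,0,0],[0,0,0,0,0,0,0],[0,0,0,0,0,0,0]]' 30 ;python3 s.py; python3 - <<'E'
from h import *
p,d=cams.snapshot('side'); p=p[150:240,190:310,::-1];p=np.clip(p.astype(float)*1.3+20,0,255).astype('uint8');cv2.imwrite('pics/s6.png',cv2.resize(p,None,fx=6,fy=6,interpolation=2))
E
```

```text
t: 8.0
tcp_pos: [0.4653, -0.1584, 0.0033]
tcp_rot: [[0.199, 0.98, -0.0], [0.98, -0.199, 0.0], [0.0, -0.0, -1.0]]
contact_force: [0.2, 0.2, -0.7]
grip_width: 0.0534
t 8.0 p [ 0.4653 -0.1584  0.0033] yaw 78.52638855297786 z [-0.0001  0.0001 -1.    ] q [-0.3282 -0.0386 -0.3251  1.2844  0.     -0.1279] F [ 0.1787  0.196  -0.6515] w 0.05342101399892862
```

View pics/s6.png

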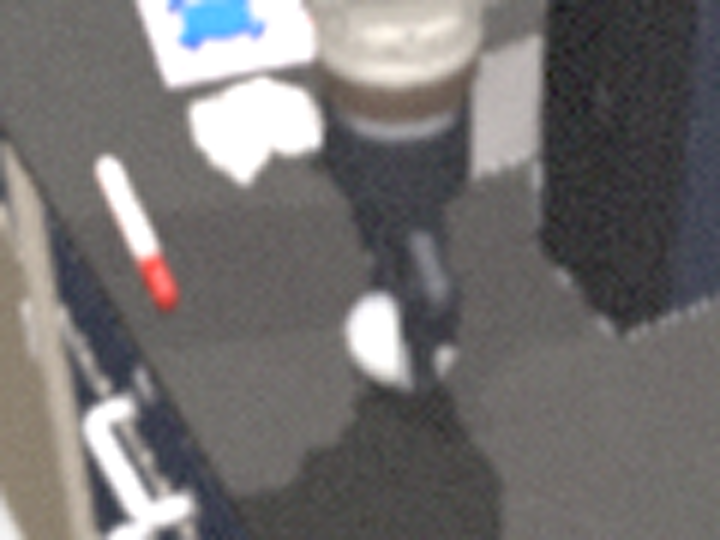

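```bash
python3 -m creep '[[0,0,-0.2,0,0,0,0],[0,0,-0.4,0,0,0,0],[0,0,-0.4,0,0,0,0],[0,0,-0.4,0,0,0,0],[0.11,-0.008,-0.3,0,0,0,0],[0.3,-0.02,0,0,0,0,0],[0.41,-0.028,0,0,0,0,0],[0.41,-0.028,0,0,0,0,0],[0.41,-0.028,0,0,0,0,0],[0.41,-0.028,0,0,0,0,0],[0.41,-0.028,0,0,0,0,0],[0.41,-0.028,0,0,0,0,0],[0.41,-0.028,0,0,0,0,0],[0.41,-0.028,0,0,0,0,0],[0.41,-0.028,0,0,0,0,0],[0.41,-0.028,0,0,0,0,0],[0.3,-0.02,0,0,0,0,0],[0.133,-0.013,0,0,0,0,0],[0,0,0,0,0,0,0]]' ;python3 s.py .514 .21 -.0235; python3 - <<'E'
from h import *
for n,b in (('side',(120,200,190,310)),('top',(170,260,90,210))):
    p,d=cams.snapshot(n); p=p[b[0]:b[1],b[2]:b[3],::-1];cv2.imwrite(f'pics/{n}7.png',cv2.resize(p,None,fx=6,fy=6,interpolation=2))
E
```

```text
t: 10.42
tcp_pos: [0.5141, 0.21, 0.131]
tcp_rot: [[0.198, 0.98, -0.0], [0.98, -0.198, -0.0], [-0.0, -0.0, -1.0]]
contact_force: [-1.1, -0.8, -1.6]
grip_width: 0.0538
t 10.425 p [0.5141 0.21   0.131 ] yaw 78.55824938769258 z [-0.0003 -0.0003 -1.    ] q [ 0.3879  0.0851  0.0483  1.5343 -0.0002  0.5876] F [-1.1337 -0.7614 -1.5951] w 0.05384930191504335
rows need [ 0.0006 -0.0006  2.0606]
```

View pics/side7.png

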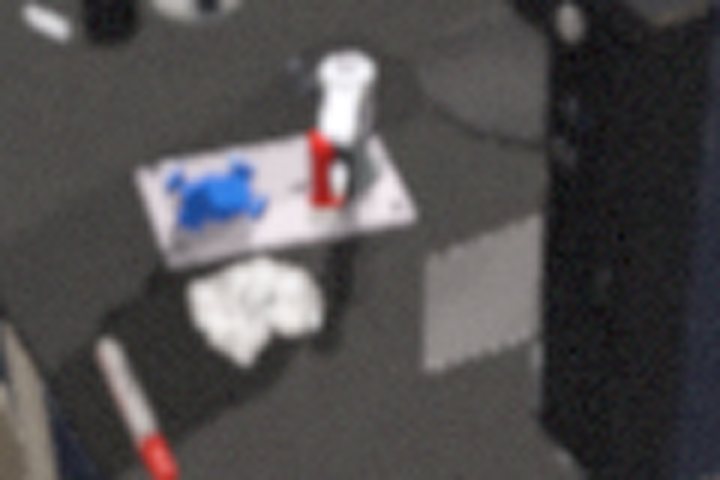

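View pics/top7.png

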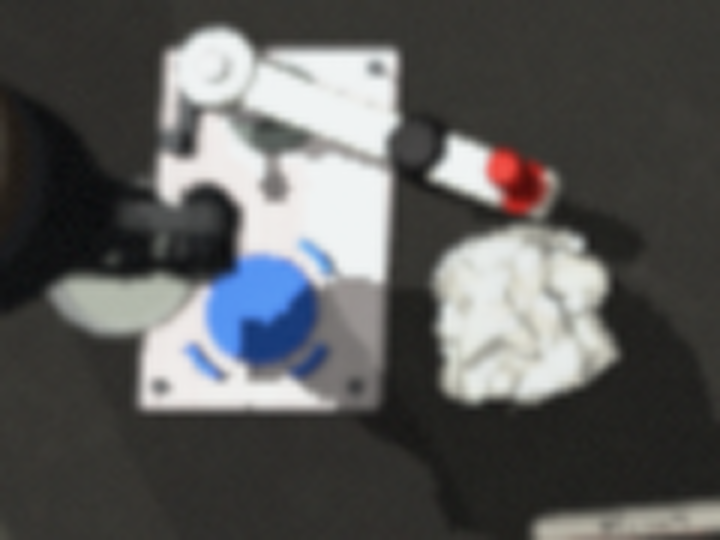

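```bash
python3 - <<'E'
from h import *
print(px2w('top',133.8,221.5,.018),px2w('top',133.38,221.125,.014))
print('pred dish px top',w2px('top',(.5141,.21,.1835)),'side',w2px('side',(.5141,.21,.1835)))
z=np.load('pics/top0.npz')['p'].astype(int)
# gradient-based edge/centroid using weight
p=z[205:240,115:155];w=np.clip((p[...,2]-p[...,0])/120.,0,1)*(p[...,2]>120)
v,u=np.mgrid[205:240,115:155]
m=np.hypot(u-133.4,v-221.2)<10.5
print((w*u*m).sum()/(w*m).sum(),(w*v*m).sum()/(w*m).sum(),(w*u).sum()/w.sum(),(w*v).sum()/w.sum())
for n,b in (('side',(70,190,170,310)),):
    p,d=cams.snapshot(n); p=p[b[0]:b[1],b[2]:b[3],::-1];cv2.imwrite(f'pics/{n}8.png',cv2.resize(p,None,fx=5,fy=5,interpolation=2))
P,d=cams.snapshot('side');s=P.astype(int)
p=np.load('pics/side0.npz')['p'].astype(int)[140:170,205:250];w=np.clip((p[...,2]-p[...,0])/100.,0,1);v,u=np.mgrid[140:170,205:250]
c=(w*u).sum()/w.sum(),(w*v).sum()/w.sum();print('side all blue',c,px2w('side',*c,.015))
E
```

```text
[0.5113039  0.20750818 0.018     ] [0.51328746 0.20970578 0.014     ]
pred dish px top (np.float64(109.51649218656064), np.float64(211.73442469003686)) side (np.float64(221.58873090366887), np.float64(115.65545444525073))
133.28056343295208 221.24983639253327 133.12128353879623 221.30537138713353
side all blue (np.float64(225.73330050878053), np.float64(152.00992942721155)) [0.51694298 0.20904556 0.015     ]
```

View pics/side8.png

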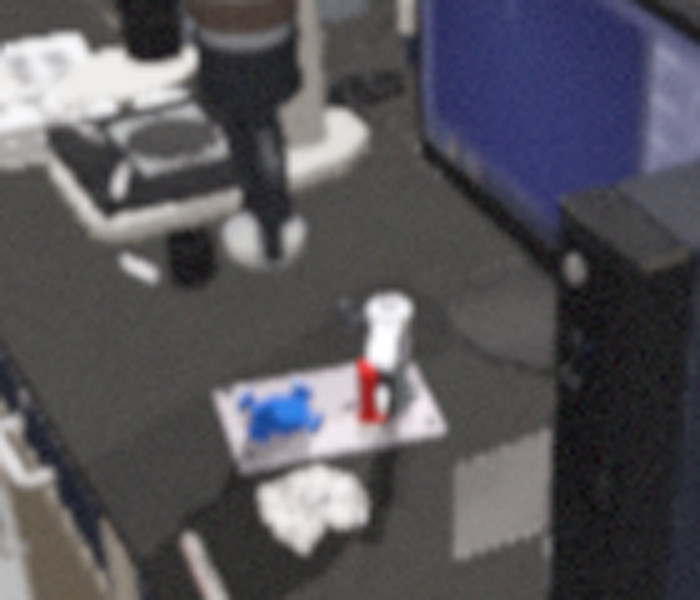

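```bash
python3 -m creep '[[0,0,0.2,0,0,0,0],[0,0,0.4,0,0,0,0],[0,0,0.4,0,0,0,0],[0,0,0.4,0,0,0,0],[0,0,0.3,0,0,0,0],[0,0,0.13,0,0,0,0],[0,0,0,0,0,0,0],[0,0,0,0,0,0,0]]' ;python3 s.py .514 .21 -.0235; python3 - <<'E'
from h import *
for n,b in (('side',(110,185,190,290)),('top',(170,260,90,210))):
    p,d=cams.snapshot(n); np.savez(f'pics/{n}9.npz',p=p,d=d);p=p[b[0]:b[1],b[2]:b[3],::-1];p=np.clip(p.astype(float)*1.3+10,0,255).astype('uint8');cv2.imwrite(f'pics/{n}9.png',cv2.resize(p,None,fx=6,fy=6,interpolation=2))
E
```

```text
t: 11.62
tcp_pos: [0.5147, 0.2101, -0.0052]
tcp_rot: [[0.199, 0.98, 0.001], [0.98, -0.199, 0.001], [0.001, 0.001, -1.0]]
contact_force: [0.5, 0.9, -0.6]
grip_width: 0.054
t 11.625 p [ 0.5147  0.2101 -0.0052] yaw 78.52058184765727 z [ 0.0013  0.0005 -1.    ] q [ 0.3875  0.1163 -0.182   1.2711 -0.      0.5879] F [ 0.4634  0.9001 -0.6064] w 0.054000103446385866
rows need [-0.003  -0.009   0.2437]
```

View pics/side9.png

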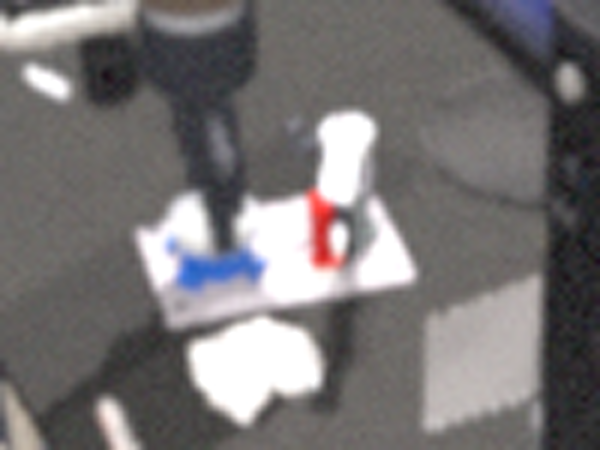

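View pics/top9.png

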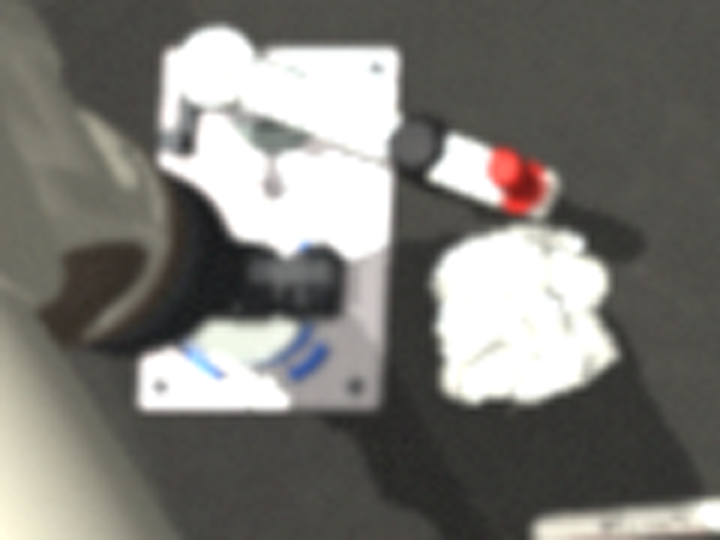

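```bash
cat > ov.py <<'E'
import sys
from h import *
tag,dx,dy,dz,sx,sy=sys.argv[1],*map(float,sys.argv[2:7])
for n,b in (('side',(125,175,195,265)),('top',(195,250,100,170))):
    p=np.load(f'pics/{n}{tag}.npz')['p'];f=10;p=p[b[0]:b[1],b[2]:b[3],::-1]
    p=np.clip(p.astype(float)*1.2+10,0,255).astype('uint8');p=cv2.resize(p,None,fx=f,fy=f,interpolation=2)
    for cx,cy,z,r,c in ((dx,dy,dz,.03,(0,0,255)),(sx,sy,.018,.0325,(0,255,0)),(sx,sy,.018,.0375,(0,255,0)),(sx,sy,.014,.026,(0,255,255))):
        q=[w2px(n,(cx+r*np.cos(a),cy+r*np.sin(a),z)) for a in np.linspace(0,6.29,60)]
        q=np.array([((u+.5-b[2])*f,(v+.5-b[0])*f) for u,v in q]).astype(int); cv2.polylines(p,[q],True,c,1)
    cv2.imwrite(f'pics/{n}{tag}ov.png',p)
E
python3 ov.py 9 .5147 .2101 .0473 .5135 .2095; cp pics/top0.npz pics/topa.npz; cp pics/side0.npz pics/sidea.npz; python3 ov.py a .5147 .2101 .0473 .5135 .2095
```

```text
(no output)
```

View pics/top9ov.png

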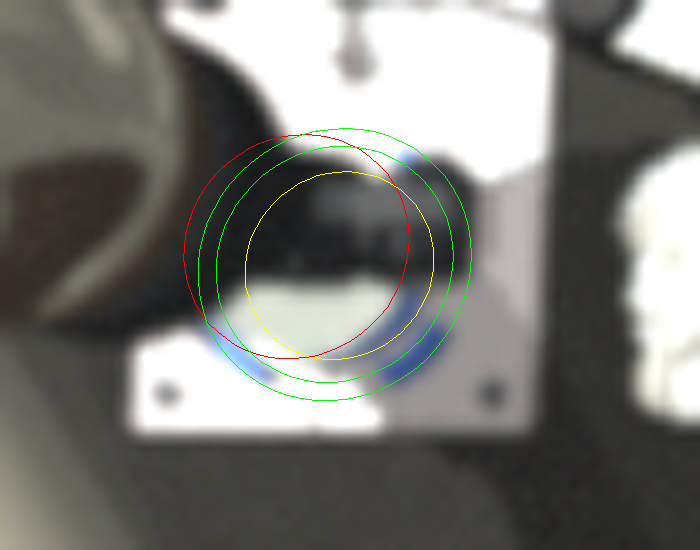

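View pics/topaov.png

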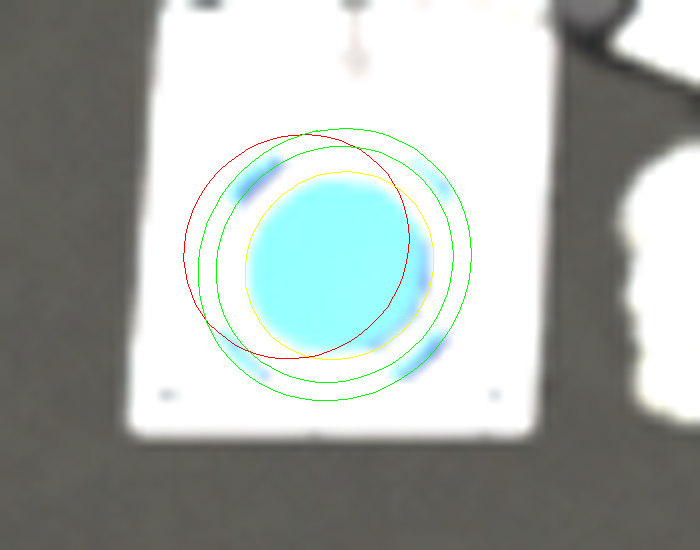

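View pics/sideaov.png

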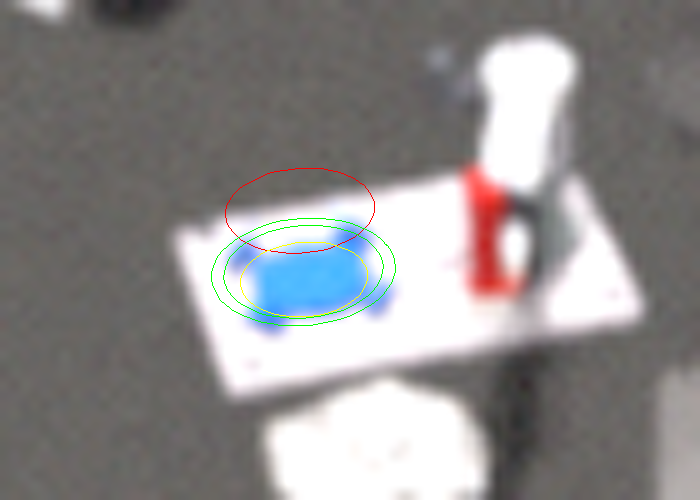

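View pics/side9ov.png

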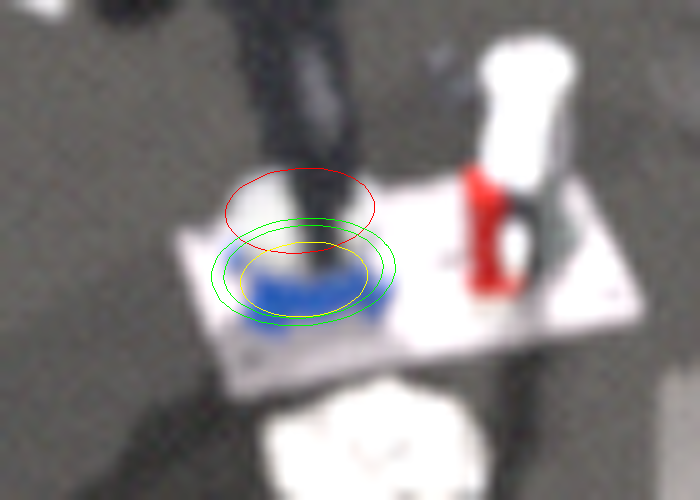

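```bash
python3 -m creep '[[0,-0.004,0.08,0,0,0,0],[0,0,0.08,0,0,0,0],[0,0,0.03,0,0,0,0],[0,0,0,0,0,0,0],[0,0,0,0,0,0,0]]' ;python3 s.py .5142 .2097 -.0235
```

```text
t: 12.35
tcp_pos: [0.5139, 0.21, -0.0203]
tcp_rot: [[0.199, 0.98, 0.0], [0.98, -0.199, 0.0], [0.0, 0.0, -1.0]]
contact_force: [-0.1, 0.7, -0.1]
grip_width: 0.0537
t 12.35 p [ 0.5139  0.21   -0.0203] yaw 78.52705237357021 z [ 0.0001  0.0001 -1.    ] q [ 0.388   0.1247 -0.2027  1.2432 -0.      0.5882] F [-0.0514  0.6664 -0.0924] w 0.05371138835791264
rows need [-0.0035  0.0044  0.0421]
```

```bash
python3 -m creep '[[0,0,0.02,0,0,0,0],[0,0,0,0,0,0,0]]' |grep -E 'pos|force'; python3 -m creep '[[0,0,0.013,0,0,0,0],[0,0,0,0,0,0,0]]'|grep -E 'pos|force'; python3 -m creep '[[0,0,0.013,0,0,0,0],[0,0,0,0,0,0,0]]'|grep -E 'pos|force'
```

```text
tcp_pos: [0.5138, 0.21, -0.022]
contact_force: [-0.2, -0.9, -0.2]
tcp_pos: [0.5138, 0.2099, -0.023]
contact_force: [-0.7, -0.7, -0.6]
tcp_pos: [0.5139, 0.21, -0.0233]
contact_force: [-2.2, -0.1, 4.1]
```

```bash
python3 - <<'E'
from h import *
for n in('side','top'):
    p,d=cams.snapshot(n); np.savez(f'pics/{n}b.npz',p=p,d=d)
E
python3 ov.py b .514 .21 .0293 .5135 .2095
```

```text
(no output)
```

View pics/topbov.png

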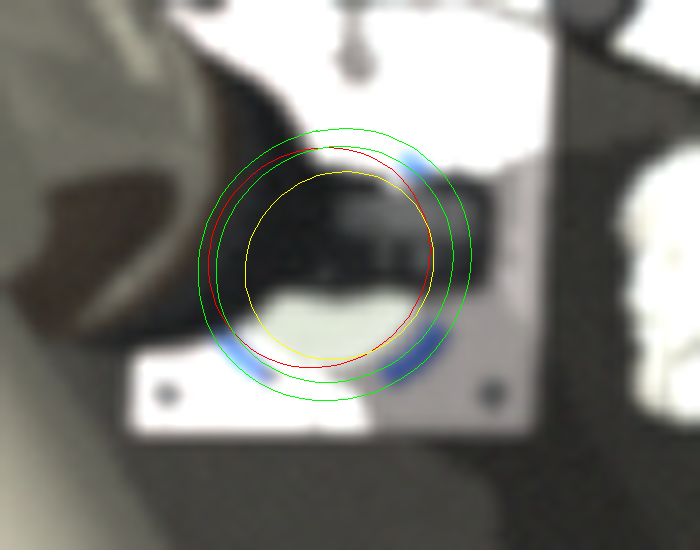

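View pics/sidebov.png

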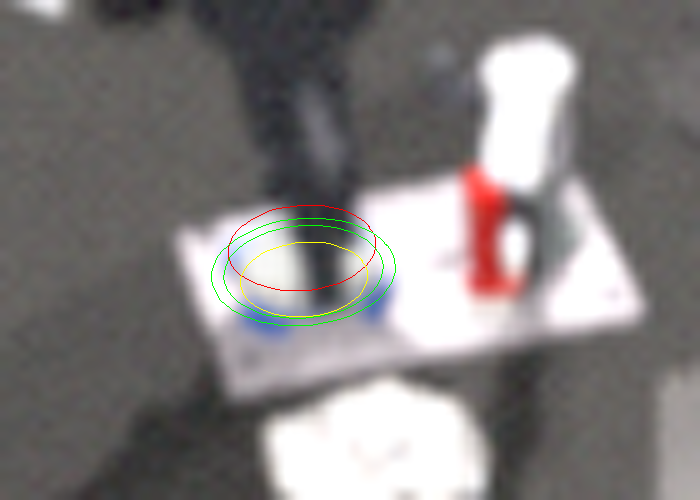

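```bash
python3 -m creep '[[0,0,0,0,0,0,-0.3],[0,0,0,0,0,0,-0.4],[0,0,0,0,0,0,-0.6],[0,0,0,0,0,0,-0.6],[0,0,0,0,0,0,-0.6],[0,0,-0.1,0,0,0,-0.6],[0,0,-0.2,0,0,0,-0.6],[0,0,-0.4,0,0,0,-0.6],[0,0,-0.4,0,0,0,-0.6],[0,0,-0.4,0,0,0,-0.8],[0,0,-0.4,0,0,0,-1],[0,0,0,0,0,0,-1]]';python3 s.py; python3 - <<'E'
from h import *
for n in('side','top'):
    p,d=cams.snapshot(n); np.savez(f'pics/{n}c.npz',p=p,d=d)
E
python3 ov.py c .514 .2097 .0293 .5135 .2095
```

```text
t: 14.7
tcp_pos: [0.5152, 0.2106, 0.1224]
tcp_rot: [[0.199, 0.98, 0.005], [0.98, -0.199, 0.002], [0.003, 0.004, -1.0]]
contact_force: [0.2, -0.2, -0.5]
grip_width: 0.0857
t 14.7 p [0.5152 0.2106 0.1224] yaw 78.52695326074375 z [ 0.005  0.002 -1.   ] q [0.388  0.0812 0.0274 1.5117 0.     0.5882] F [ 0.2479 -0.2179 -0.4553] w 0.08573022583930077
```

View pics/topcov.png

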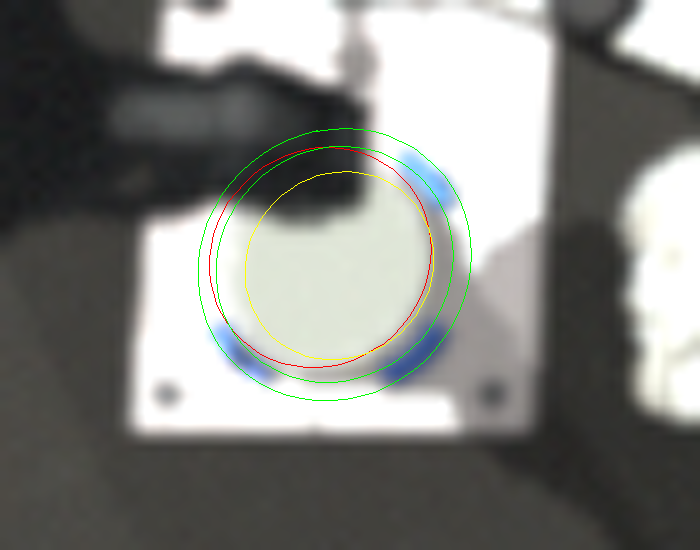

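View pics/sidecov.png

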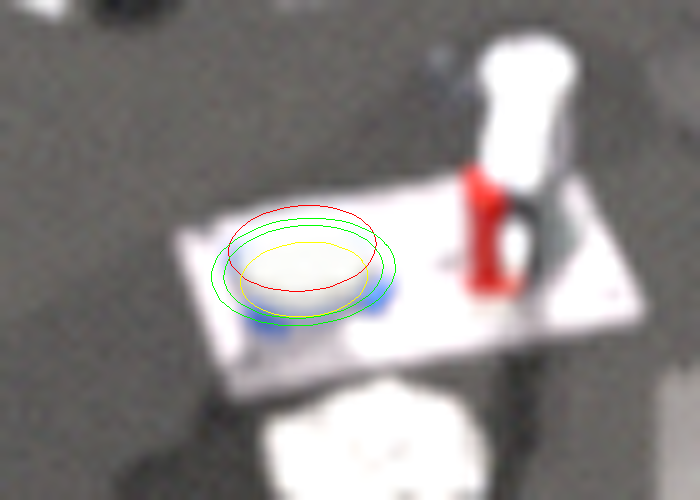

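```bash
python3 -m creep '[[-0.3,0.095,0,0,0,0,-1],[-0.5,0.155,0,0,0,0,-1],[-0.5,0.155,0,0,0,0,-1],[-0.51,0.16,0,0,0,0,-1],[0,0,0,0,0,-0.109,-1],[0,0,0,0,0,-0.109,-1],[0,0,0,0,0,-0.109,-1],[0,0,0,0,0,-0.109,-1],[0,0,0,0,0,-0.109,-1],[0,0,0,0,0,-0.109,-1],[0,0,0,0,0,-0.109,-1],[0,0,0,0,0,0,-1],[0,0,0,0,0,0,-1]]';python3 s.py .5285 .0685 .066; python3 - <<'E'
from h import *
for n,b in (('side',(100,175,190,290)),('top',(155,245,120,240))):
    p,d=cams.snapshot(n); p=p[b[0]:b[1],b[2]:b[3],::-1];p=np.clip(p.astype(float)*1.3+10,0,255).astype('uint8');cv2.imwrite(f'pics/{n}d.png',cv2.resize(p,None,fx=6,fy=6,interpolation=2))
E
```

```text
t: 16.42
tcp_pos: [0.5281, 0.0685, 0.1181]
tcp_rot: [[-0.838, 0.545, -0.001], [0.545, 0.838, -0.0], [0.001, -0.001, -1.0]]
contact_force: [-0.2, 0.8, -0.2]
grip_width: 0.0852
t 16.425 p [0.5281 0.0685 0.1181] yaw 146.97961728825473 z [-0.0009 -0.0001 -1.    ] q [ 0.129   0.0306 -0.0337  1.5074 -0.     -0.8655] F [-0.2118  0.7587 -0.248 ] w 0.08520097500392539
rows need [-0.0051  0.0039  0.6947]
```

View pics/topd.png

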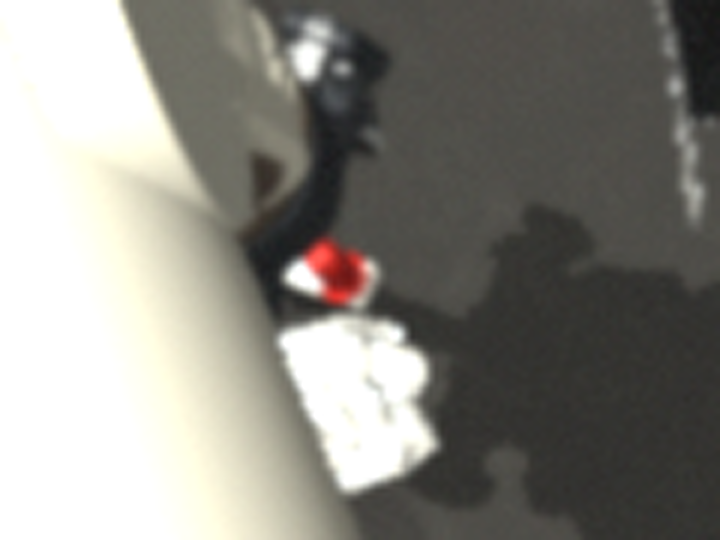

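View pics/sided.png

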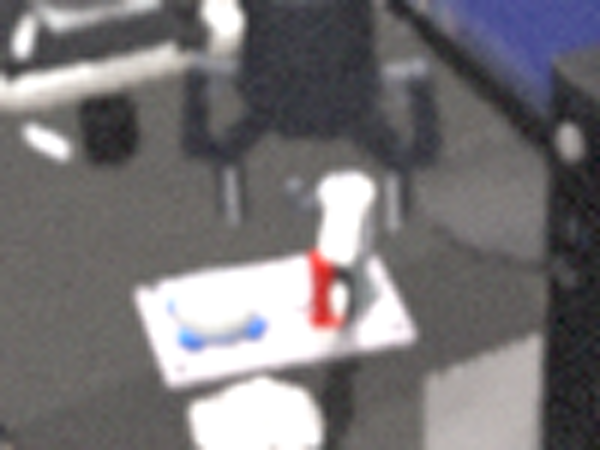

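```bash
python3 -m creep '[[0,0,0.1,0,0,0,-1],[0,0,0.2,0,0,0,-1],[0,0,0.2,0,0,0,-1],[0,0,0.14,0,0,0,-1],[0,0,0.05,0,0,0,-1],[0,0,0,0,0,0,-1],[0,0,0,0,0,0,-1]]';python3 s.py .5285 .0685 .066; python3 - <<'E'
from h import *
for n,b in (('side',(100,175,190,290)),):
    p,d=cams.snapshot(n); p=p[b[0]:b[1],b[2]:b[3],::-1];p=np.clip(p.astype(float)*1.3+10,0,255).astype('uint8');cv2.imwrite(f'pics/{n}e.png',cv2.resize(p,None,fx=6,fy=6,interpolation=2))
E
```

```text
t: 17.4
tcp_pos: [0.5287, 0.0686, 0.0674]
tcp_rot: [[-0.841, 0.542, 0.001], [0.542, 0.841, 0.0], [-0.001, 0.001, -1.0]]
contact_force: [-0.4, -0.5, -0.8]
grip_width: 0.0851
t 17.4 p [0.5287 0.0686 0.0674] yaw 147.1944879493051 z [ 0.0009  0.0001 -1.    ] q [ 0.129   0.0354 -0.1264  1.4082 -0.     -0.8693] F [-0.4044 -0.4543 -0.8065] w 0.08511254570715888
rows need [ 0.0016 -0.0019  0.0189]
```

View pics/sidee.png

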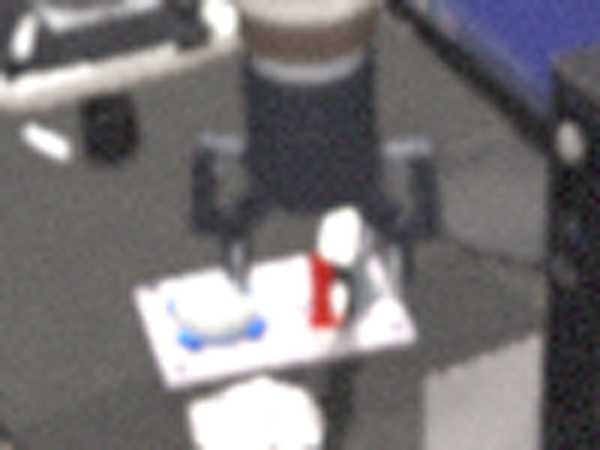

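```bash
python3 -m creep '[[0,0,0,0,0,0,0],[0,0,0,0,0,0,0.3],[0,0,0,0,0,0,0.6],[0,0,0,0,0,0,0.8],[0,0,0,0,0,0,1],[0,0,0,0,0,0,1],[0,0,0,0,0,0,1]]' 40;python3 s.py; python3 - <<'E'
from h import *
for n,b in (('side',(100,175,190,290)),):
    p,d=cams.snapshot(n); p=p[b[0]:b[1],b[2]:b[3],::-1];p=np.clip(p.astype(float)*1.3+10,0,255).astype('uint8');cv2.imwrite(f'pics/{n}f.png',cv2.resize(p,None,fx=6,fy=6,interpolation=2))
E
```

```text
t: 18.32
tcp_pos: [0.5286, 0.0684, 0.067]
tcp_rot: [[-0.84, 0.542, 0.001], [0.542, 0.84, -0.0], [-0.001, 0.0, -1.0]]
contact_force: [2.8, -2.5, 1.0]
grip_width: 0.0148
t 18.325 p [0.5286 0.0684 0.067 ] yaw 147.18311136525242 z [ 0.0005 -0.0002 -1.    ] q [ 0.1288  0.0356 -0.1269  1.4078 -0.0003 -0.8693] F [ 2.8063 -2.5396  0.9621] w 0.014823680192905225
```

View pics/sidef.png

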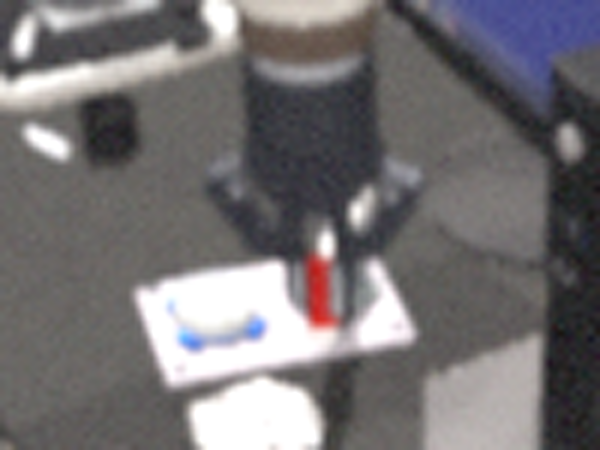

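```bash
python3 -m creep '[[0.083,0.002,0,0,0,0.0273,1],[0.1655,0.0071,0,0,0,0.0546,1],[0.1655,0.0071,0,0,0,0.0546,1],[0.1655,0.0071,0,0,0,0.0546,1],[0.1655,0.0071,0,0,0,0.0546,1],[0,0,0,0,0,0,1]]';python3 s.py
```

```text
t: 19.12
tcp_pos: [0.4878, 0.107, 0.067]
tcp_rot: [[-0.576, 0.818, -0.0], [0.818, 0.576, -0.001], [-0.001, -0.001, -1.0]]
contact_force: [1.0, -6.1, 2.7]
grip_width: 0.0147
t 19.125 p [0.4878 0.107  0.067 ] yaw 125.15510435477528 z [-0.0002 -0.0008 -1.    ] q [ 0.2164 -0.0433 -0.2057  1.4088 -0.0007 -0.3972] F [ 0.9796 -6.0897  2.7072] w 0.014681962571991744
```

```bash
python3 - <<'E'
import numpy as np
for d in (22.1,68.75):
    a=np.radians(237.25-d); print(d,.6073+.145*np.cos(a),.1907+.145*np.sin(a),'yaw',147.25-d)
E
```

```text
22.1 0.4887410952135072 0.10722074451801007 yaw 125.15
68.75 0.4652109178299797 0.2196083504904936 yaw 78.5
```

```bash
python3 -m creep '[[0.083,0.002,0,0,0,0.0273,1],[0.1655,0.0071,0,0,0,0.0546,1],[0.1655,0.0071,0,0,0,0.0546,1],[0.1655,0.0071,0,0,0,0.0546,1],[0.1655,0.0071,0,0,0,0.0546,1],[0.1655,0.0071,0,0,0,0.0546,1],[0.1655,0.0071,0,0,0,0.0546,1],[0.1655,0.0071,0,0,0,0.0546,1],[0.083,0.002,0,0,0,0.0273,1],[0,0,0,0,0,0,1]]';python3 s.py .4652 .2196 .067;
```

```text
t: 20.38
tcp_pos: [0.4606, 0.2006, 0.0669]
tcp_rot: [[0.071, 0.997, -0.004], [0.997, -0.071, -0.001], [-0.001, -0.004, -1.0]]
contact_force: [-9.6, -5.4, 9.0]
grip_width: 0.0148
t 20.375 p [0.4606 0.2006 0.0669] yaw 85.91300647154232 z [-0.0037 -0.0011 -1.    ] q [ 0.4104 -0.0324 -0.1952  1.4118  0.0005  0.4817] F [-9.6253 -5.3608  9.0334] w 0.01476736350225998
rows need [ 0.2574  0.0427 -0.0019]
```

```bash
python3 -m creep '[[0.08,-0.02,0,0,0,0.0273,1],[0.08,0,0,0,0,0.0273,1],[0.06,0,0,0,0,0.0273,1],[0.03,0,0,0,0,0,1],[0,0,0,0,0,0,1],[0,0,0,0,0,0,1]]';python3 s.py .4632 .2196 .067;
```

```text
t: 21.12
tcp_pos: [0.4629, 0.2189, 0.067]
tcp_rot: [[0.199, 0.98, -0.001], [0.98, -0.199, -0.001], [-0.001, -0.001, -1.0]]
contact_force: [-2.5, -5.8, 5.6]
grip_width: 0.0151
t 21.125 p [0.4629 0.2189 0.067 ] yaw 78.53511706807055 z [-0.0011 -0.0012 -1.    ] q [ 0.4421 -0.012  -0.1751  1.4092 -0.0006  0.6422] F [-2.4856 -5.7603  5.5953] w 0.015133965671854635
rows need [ 0.01    0.0024 -0.0007]
```

```bash
for i in 1; do python3 -m creep '[[0.025,0,0,0,0,0,1],[0,0,0,0,0,0,1],[0,0,0,0,0,0,1]]' | grep -E 'pos|force|width'; done; python3 -m creep '[[0.025,0,0,0,0,0,1],[0,0,0,0,0,0,1],[0,0,0,0,0,0,1]]' | grep -E 'pos|force|width'; python3 -m creep '[[0.025,0,0,0,0,0,1],[0,0,0,0,0,0,1],[0,0,0,0,0,0,1]]' | grep -E 'pos|force|width'
```

```text
tcp_pos: [0.4632, 0.2205, 0.0669]
contact_force: [-2.5, -6.1, 5.1]
grip_width: 0.015
tcp_pos: [0.4633, 0.2213, 0.0669]
contact_force: [-4.6, -13.2, 7.3]
grip_width: 0.0148
tcp_pos: [0.4634, 0.2216, 0.0669]
contact_force: [-5.8, -21.3, 9.6]
grip_width: 0.015
```

```bash
python3 - <<'E'
from h import *
for n,b in (('side',(100,175,190,290)),('top',(165,255,90,210))):
    p,d=cams.snapshot(n); p=p[b[0]:b[1],b[2]:b[3],::-1];p=np.clip(p.astype(float)*1.3+10,0,255).astype('uint8');cv2.imwrite(f'pics/{n}g.png',cv2.resize(p,None,fx=6,fy=6,interpolation=2))
E
python3 s.py
```

```text
t 22.35 p [0.4634 0.2216 0.0669] yaw 78.41603508178132 z [-0.0022 -0.0063 -1.    ] q [ 0.449  -0.0045 -0.1678  1.4123 -0.0047  0.6512] F [ -5.468  -21.1619  10.377 ] w 0.014766961014585828
```

View pics/sideg.png

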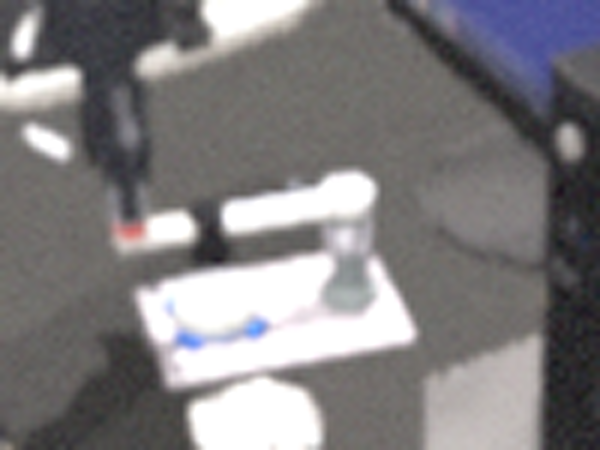

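View pics/topg.png

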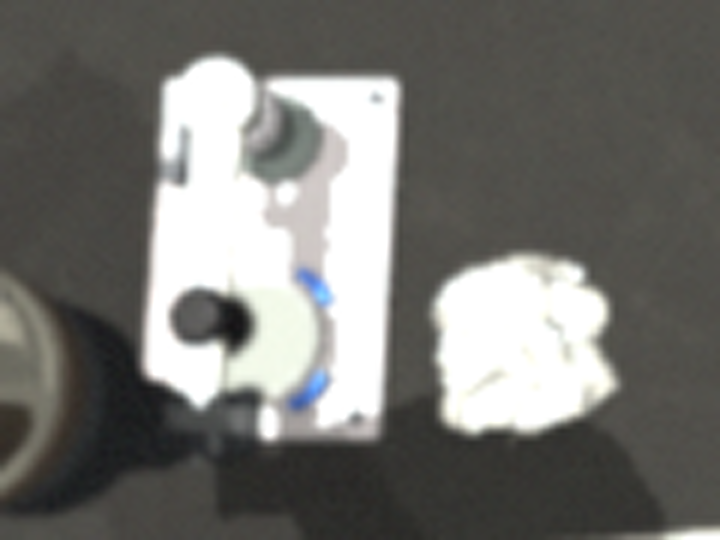

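```bash
python3 -m creep '[[0,0,0,0,0,0,1],[0,0,0,0,0,0,1],[0,0,0,0,0,0,1],[0,0,0,0,0,0,1]]'; python3 -c "
from plant import finish_job
print(finish_job())"
```

```text
t: 22.85
tcp_pos: [0.4634, 0.2216, 0.0669]
tcp_rot: [[0.201, 0.98, -0.002], [0.98, -0.201, -0.006], [-0.007, -0.001, -1.0]]
contact_force: [-6.3, -20.8, 10.0]
grip_width: 0.015
the job is handed in; nothing more can be done
None
```

I carried the dish level onto the blue seat, let go of it, then swung the arm by its red grip post onto its stop. I handed the job in at 22.85 s with the fingers still holding it there; `finish_job` gave no verdict.

**Dish:** It met the seat at the height I had worked out from its pick-up height. Afterwards both cameras showed it flat between the guards, within about 1–2 mm of the seat centre.

**Swing arm:** The grip post stopped moving while the push rose to about 21 N, well above the 8 N the spring needs. That is how I judged it was on the stop, since I had no direct joint reading. The last readings were steady, and the picture showed the arm over the dish, with the probe about over its centre.

**Bystanders:** I went nowhere near the stopper, the tally counter or the marker, but I did not measure their positions again at the end.

**Checks that disagreed:**
- **Reported tool height:** The fingertips really stood about 35 mm above the height implied by the reported TCP. My first grasp closed on nothing above the dish without moving it. I then found the worktop by touch and corrected every height after that.
- **Finger opening:** It read 54 mm on the 56 mm wall and 15 mm on the 16 mm post.
- **Cameras:** The top and side views differed by about 3 mm on the seat, so I aimed roughly between them.

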